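# Ink bottle into the third gap

## Task

Put the blue ink bottle that stands on the ledge of the ink rack away in the rack without gripping it or picking it up. Only pushing with the fingertips, slide it along the ledge behind the brass rail, count the gaps between the dividers from the end with the brass ball, passing the first and the second, and push it straight into the third gap until it sits square against the back board. Push gently, keep the bottle upright, do not shift the dividers or disturb the other things, and take the hand away at the end.

Things in the scene. Friction and masses are not known exactly. Their poses are not given: they have to be found in the camera images.
- ink_rack: dark wooden ink rack, fixed, 321 mm long (its y), 150 deep. Origin: on the desk under its middle; x points from ledge to back board, y along the ledge away from the brass ball, z up. Ledge and gap floor are one flat surface 10 mm above the desk. The ledge is free from x = -66 (rail) to +6 mm (fronts of dividers), y = -160 to 161. Behind it four gaps, the first nearest the ball
- ball (a point): centre of the 16 mm brass ball on the end of the front rail: count the gaps from this end. At rack x = -69, y = -154 mm; its top is 29 mm above the desk
- front_rail (a point): middle of the brass front rail, a 6 mm round bar along the front of the ledge; its top is 23 mm above the desk, its inner edge at rack x = -66 mm
- back_board (a point): foot of the back board's face, against which a bottle rests when fully in; at rack x = 60, y = 0. Board and end cheeks stand 60 mm above the desk, the divider clips on the board 64 mm
- right_cheek (a point): front of the wooden end cheek beside the ball end, at floor level (10 mm above the desk), where the first gap begins; rack axes; at rack x = 6, y = -119 mm. The cheek extends from here 2 mm towards the gap
- divider1_front (a point): foot of the rounded front edge of the first brass divider, mid-thickness, rack axes; at rack x = 6 mm. First gap before it, second after it. Dividers reach 56 mm above the desk, 2.5 mm thick with a 5 mm round front edge; each is clamped on the back board at a place that differs by up to 9 mm and slips along y if pushed with over about 8 N
- divider2_front (a point): the same on the second divider: the third gap begins here. The third gap is 61 to 78 mm wide between the rounded edges
- divider3_front (a point): the same on the third divider: the third gap ends here
- left_cheek (a point): the same as right_cheek on the far end cheek: the fourth gap ends here; at rack x = 6, y = 155 mm
- blue_ink: blue ink bottle with black cap, standing out on the ledge before or beside the first gap. Loose, 0.11 to 0.22 kg. Square body 55 x 55, 42 mm high; cap 38 across; 68 in all; pushed higher than 35 mm up it may tip. Origin: centre of underside, sides along its x and y, at first within 0.1 rad of the rack's. Fully in, its origin is at rack x = 32.5 mm, its near side 1 mm before the fronts of the dividers
- stored_ink: a second ink bottle like it, already put away at the back of the first or the fourth gap: leave it alone. Origin: centre of its underside
- wax_seal: brass wax seal, 28 mm across, 70 mm tall, standing in the other of those two gaps: leave it alone. Origin: centre of its underside
- pen: black fountain pen lying on the desk, 14 x 137 x 14 mm (along its y), origin under its middle: leave it alone
- memory_stick: black memory stick with a steel plug lying on the desk, 18 x 50 x 8 mm (along its y), origin under its middle: leave it alone
- rubber_eraser: eraser in a blue sleeve on the desk, 21 x 45 x 12 mm (along its y), origin under its middle: leave it alone
There are look-alikes about, which are no part of the job. What is shaped like the blue_ink but green or red is not meant.

How it is judged:
By the outcome, as a careful person would: the job done as asked, in the order asked, and still so for the second after the job is handed in, with the robot touching nothing.
It also fails if it takes over 54 s, if anything falls off the work surface, if the arm or the gripper's body presses on something with over 40 N, if the wrist force passes 120 N, or if a joint passes its speed limit or range.

## Robot

A 6-joint arm with a two-finger parallel gripper is mounted at the origin on the work surface; the furniture and walls round the work are solid. World frame = base frame: x ahead of the robot, y to its left, z up, the work surface at z = 0. Lengths are in m, angles in degrees, forces in N, time in s.
With the tool pointing down it reaches from about 0.35 to 0.875 m from the base axis. Payload 4.2 kg.
Tool frame: the origin (TCP) lies on the front face of the gripper's body, between the roots of the fingers; the fingertips stand finger_overhang ahead of it and the grasp point (between the pads) lies 51 mm ahead of it (finger_overhang is the distance from the TCP to the fingertips, in m); z points along the fingers, y is the line along which they close (so a half turn about z gives the same grasp; the last joint's range is limited). The gripper opens to 87 mm and grips with 3 to 60 N. Pads are 19 mm wide; open, the fingers measure 117 mm over their backs; the gripper's body (75 mm by 190 mm) begins 51 mm behind the grasp point.
Start: joints at [82.197, 22.042, 0.453, 0, -68.411, -14.817], TCP at [0.24, 0.577, 0.292] pointing down, gripper open.
Joint ranges: [-179.83, 179.83], [-69.29, 118.12], [-61.27, 80.66], [-181.25, 117.63], [-171.15, -9.14], [-177.46, 177.46]. Speed limits (degrees/s): [159.86, 159.86, 180, 180, 180, 180].

## Interface

Orientations are given as a 3x3 rotation matrix whose columns are the frame's x, y, z axes.
In Python, from station import sense, capture, camera_model, finish_job, finger_overhang gives the robot as it stands. The module is installed in compiled form; this text tells all that it offers.
- The arm moves only by the tool jog_arm, never from a script. Its argument "rows" is a list that holds one entry, the list of rows, each a list of 4 numbers: the shift along the tool's x, y, z in m, then the turn about the tool's z in rad. A call has 1 to 20 rows; each row shifts and turns the commanded pose from where the row before left it, along the tool's axes as they then stand; what a row does not reach is not made up. A row lasts 1/8 s, in which the tool goes at most 62.5 mm and 10.7 degrees, less where a joint would pass 70% of its speed; a pose out of reach is approached as far as the arm can. A call is refused whole if a number of a shift passes 0.0625 or a number of a turn 0.188, either way. A call with a gripper value outside its range is refused whole. "claw" is the opening, from 0 (shut) to 1 (fully open), set as the call begins (left out, the last holds). The fingers move at their own pace and stop on an object; the grip force is fixed at half the most. Time passes only in rows, so rows that do not move let the fingers close. It gives the time, the measured TCP pose, the force, the opening and the grip force at its end, in the units of the state.
- sense(): the state, without advancing time (a new reading comes with each control period).
- capture(name): name is "scene" or "top" or "wrist"; returns the picture (480x640x3 uint8, red, green, blue); there is no depth.
- camera_model(name): a dict with "fovy" (degrees; the focal length in pixels is half the picture's height over the tangent of half this angle, whatever the lens; pixels are square), "cx", "cy" (the principal point, pixels), "eye" and "rotation" of the camera in the world. Camera axes: x right, y down, z forward; pixel columns grow to the right and rows downward; lengths in m; the calibration is good to about 2 mm. A picture is of the moment at which its call begins: read the wrist's pose just before it. camera_model takes no time and is no camera call; for the wrist camera it gives the pose at the moment of the call.
- finish_job(): hands the job in; it is judged then, once.
The state is a dict: "time_s": time; "joints": joint angles; "joint_velocities": joint speeds; "effort": joint torques, N m; "tcp_pos": TCP position; "ee_rot": TCP orientation; "wrist_force": force on the tool from outside, world axes, zero at the start; "moment": the same for the moment, N m; "gripper_width": opening from 0.0 (shut) to 1.0 (fully open); "gripper_force": force on a finger pad.
Only numpy, scipy, OpenCV 4.12 (cv2) and the standard library are available. Lean on these libraries where they do the work, as an engineer would, in place of code of your own. Each camera call takes 0.05 s, during which the arm holds its last target. There are 200 camera calls.

## Working session

There is one attempt and no reset: what is moved stays moved. The work goes in short steps, Python scripts to look and compute and a tool call to move; the robot and the scene stay as the last step left them, time stands still between calls to the robot, and variables do not carry over. Pictures are saved under pics/ and viewed, at most 10 in all, crops included, and the job is handed in when it is done.

Besides the shell and the picture viewer there is one more tool, called in YAML: its name, and indented under it one key for each argument. jog_arm: Moves the arm, as the interface text tells. Its arguments: {"type":"object","properties":{"rows":{"type":"array"},"claw":{"type":"number"}},"required":["rows"]}

```bash
mkdir -p pics; python3 - <<'E'
from station import *
import cv2
print(finger_overhang if not callable(finger_overhang) else finger_overhang())
s=sense();print(s['tcp_pos'],s['ee_rot'],s['time_s'],s['gripper_width'])
for n in ['scene','top']:
    m=camera_model(n);print(n,m)
    cv2.imwrite(f'pics/{n}0.png',capture(n)[:,:,::-1])
E
```

```text
0.0697
[0.2401777  0.57652273 0.29116669] [[ 9.23022775e-01 -3.84744556e-01 -7.63993232e-04]
 [-3.84745308e-01 -9.23020582e-01 -2.01323659e-03]
 [ 6.94003393e-05  2.15220603e-03 -9.99997682e-01]] 0.0 0.9963175291692209
scene {'fovy': 51.662553727363346, 'cx': 318.65692948591675, 'cy': 234.13519503606796, 'eye': array([-0.08491548, -0.09938069,  0.49359043]), 'rotation': array([[ 0.56848895, -0.443132  ,  0.69314814],
       [-0.82244951, -0.28571104,  0.49188007],
       [-0.01992773, -0.84970773, -0.52687727]])}
top {'fovy': 51.728797572777346, 'cx': 314.7977320550011, 'cy': 238.85060744948382, 'eye': array([0.41367604, 0.28864415, 1.16196342]), 'rotation': array([[-0.02074383, -0.99734267,  0.06983766],
       [-0.99963249,  0.02190935,  0.01596447],
       [-0.01745214, -0.06948083, -0.99743062]])}
```

View pics/scene0.png

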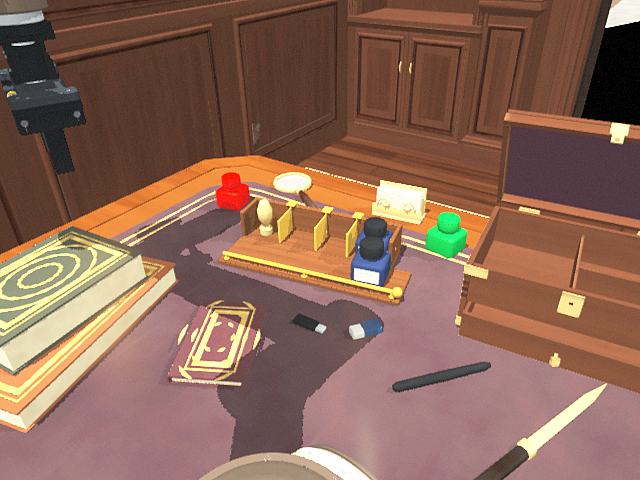

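View pics/top0.png

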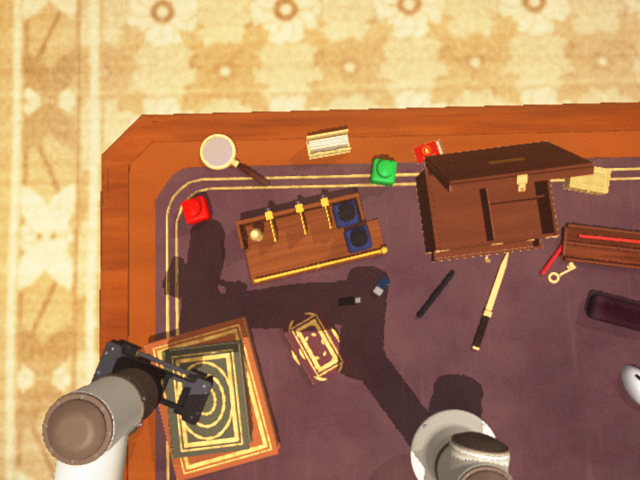

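The scene picture shows the ball at (397,292). The blue bottle on the ledge is at (371,262), with the stored one behind it at (376,235) in gap 1 and the wax seal at (265,218) in gap 4. Candidates in the top picture: blue on ledge (358,237), which is the target; stored blue (346,211); green (383,170); red (196,208). I'll take a close crop of the top view.

```bash
python3 - <<'E'
import cv2
im=cv2.imread('pics/top0.png')[180:300,230:400]
cv2.imwrite('pics/topc.png',cv2.resize(im,None,fx=4.7,fy=4.7,interpolation=cv2.INTER_CUBIC))
E
```

```text
(no output)
```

View pics/topc.png

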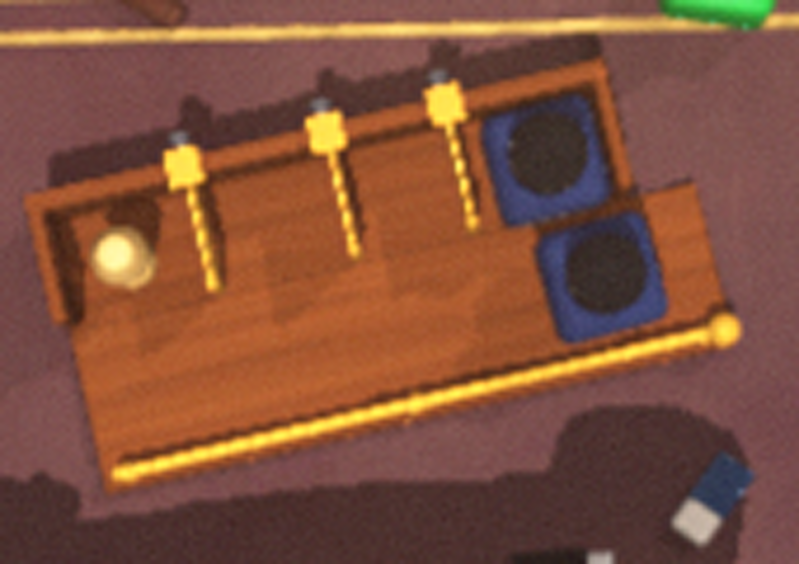

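```bash
cat > h.py <<'E'
import numpy as np, cv2
from station import *
def ray(m,u,v,z):
    f=240/np.tan(np.radians(m['fovy']/2))
    d=m['rotation']@np.array([(u-m['cx'])/f,(v-m['cy'])/f,1])
    return m['eye']+d*(z-m['eye'][2])/d[2]
def proj(m,p):
    f=240/np.tan(np.radians(m['fovy']/2))
    c=m['rotation'].T@(np.array(p)-m['eye']); return c[:2]/c[2]*f+[m['cx'],m['cy']]
E
cat > a.py <<'E'
from h import *
m=camera_model('top')
C=lambda u,v,z: ray(m,230+(u+.5)/4.7-.5,180+(v+.5)/4.7-.5,z)[:2]
ball=C(725,328,.021); re=C(122,472,.020)
d=re-ball; print('rail len',np.linalg.norm(d)); a=np.arctan2(d[1],d[0]); 
bl=C(27,197,.06); br=C(605,62,.06); e=bl-br
print('ang rail,back',np.degrees(a),np.degrees(np.arctan2(e[1],e[0])),np.linalg.norm(e))
ry=d/np.linalg.norm(d); rx=np.array([ry[1],-ry[0]])
o=ball+rx*.069+ry*.154
print('origin',o,'rx',rx,'ry',ry)
for n,p in dict(ball=(725,328,.021),railend=(122,472,.02),bl=(27,197,.06),br=(605,62,.06),d1=(474,227,.056),d2=(356,254,.056),d3=(213,289,.056),cap=(607,273,.078),c1=(538,238,.052),c2=(645,212,.052),c3=(666,316,.052),c4=(565,341,.052),lcheek=(65,323,.06),clip1=(445,104,.064),stored=(548,152,.078),lf=(108,488,.01),seal=(122,258,.08)).items():
    w=C(*p); q=w-o; print(n,w.round(4),'rack',(np.array([q@rx,q@ry])*1000).round(1))
E
python3 a.py
```

```text
rail len 0.3037750457039075
ang rail,back 102.20475283494481 101.91564290141866 0.28329220942017713
origin [0.50063555 0.31356785] rx [0.97739836 0.21140587] ry [-0.21140587  0.97739836]
ball [0.4658 0.1485] rack [ -69. -154.]
railend [0.4015 0.4454] rack [-69.  149.8]
bl [0.5337 0.4837] rack [ 68.3 159.3]
br [0.5922 0.2065] rack [  66.9 -124. ]
d1 [0.5149 0.2707] rack [  4.9 -44.9]
d2 [0.5033 0.3273] rack [ 5.5 12.8]
d3 [0.488  0.3958] rack [ 5.1 83.1]
cap [0.49   0.2096] rack [-32.4 -99.4]
c1 [0.5093 0.2402] rack [ -7.  -73.6]
c2 [0.5207 0.1888] rack [  -6.8 -126.2]
c3 [0.4707 0.1802] rack [ -57.5 -124.1]
c4 [0.4598 0.2286] rack [-57.9 -74.5]
lcheek [0.4731 0.4662] rack [  5.4 155. ]
clip1 [0.5732 0.2833] rack [ 64.5 -44.9]
stored [0.5474 0.2356] rack [ 29.2 -86.1]
lf [0.3937 0.4538] rack [-74.9 159.6]
seal [0.5019 0.4359] rack [ 27.1 119.3]
```

```bash
cat >> h.py <<'E'
o=np.array([0.50063555,0.31356785]); rx=np.array([0.97739836,0.21140587]); ry=np.array([-0.21140587,0.97739836])
def go(x,y,tip,th):
    s=sense(); R=s['ee_rot']; p=s['tcp_pos']; q=p[:2]-o
    t=np.r_[o+rx*x/1e3+ry*y/1e3, tip+finger_overhang]
    cur=np.degrees(np.arctan2(R[1,0],R[0,0]))
    print('t',s['time_s'],'rack',(np.array([q@rx,q@ry])*1e3).round(1),'tip',round(p[2]-finger_overhang,4),'th',cur.round(2),'tilt',R[:2,2].round(4),'F',s['wrist_force'].round(2),'w',s['gripper_width'])
    print('target',t.round(4),'local shift',(R.T@(t-p)).round(4),'turn',round(np.radians(cur-th),4))
E
python3 - <<'E'
from h import *
go(-32,-152,.10,-77.8)
m=camera_model('top')
for u,v,z in [(433,258,.0),(433,258,.1),(418,190,.1),(418,172,.2),(418,172,.12)]:
    w=ray(m,u,v,z); q=w[:2]-o; print((q@rx*1e3).round(),(q@ry*1e3).round(),proj(camera_model('scene'),w).round())
E
```

```text
t 0.1 rack [-198.9  312.1] tip 0.2216 th -22.63 tilt [-0.0007 -0.0018] F [-0.83  0.49 -0.34] w 0.9997889494101696
target [0.5015 0.1582 0.1697] local shift [0.4021 0.2853 0.1222] turn 0.9629
-115.0 -263.0 [464. 340.]
-113.0 -241.0 [457. 278.]
37.0 -246.0 [476. 224.]
59.0 -232.0 [479. 157.]
72.0 -251.0 [484. 203.]
```

jog_arm:
  rows:
    - [[0.025, 0.018, 0.002, 0], [0.025, 0.018, 0.002, 0], [0.025, 0.018, 0.002, 0], [0.025, 0.018, 0.002, 0], [0.025, 0.018, 0.002, 0], [0.025, 0.018, 0.002, 0], [0.025, 0.018, 0.002, 0], [0.025, 0.018, 0.002, 0], [0.025, 0.018, 0.002, 0], [0.025, 0.018, 0.002, 0], [0.025, 0.018, 0.002, 0], [0.025, 0.018, 0.002, 0], [0.025, 0.018, 0.002, 0], [0.025, 0.018, 0.002, 0], [0.025, 0.018, 0.002, 0], [0.025, 0.018, 0.002, 0]]
  claw: 0.14

```text
time_s: 2.1
tcp_pos: [0.499, 0.1562, 0.2598]
ee_rot: [[0.923, -0.385, -0.001], [-0.385, -0.923, -0.0], [-0.001, 0.001, -1.0]]
wrist_force: [0.1, 0.4, 0.0]
gripper_width: 0.14
gripper_force: 0.0
```

jog_arm:
  rows:
    - [[0, 0, 0.005, 0.12], [0, 0, 0.005, 0.12], [0, 0, 0.005, 0.12], [0, 0, 0.005, 0.12], [0, 0, 0.005, 0.12], [0, 0, 0.005, 0.12], [0, 0, 0.005, 0.12], [0, 0, 0.005, 0.12], [0, 0, 0, 0]]

```text
time_s: 3.22
tcp_pos: [0.4984, 0.157, 0.2196]
ee_rot: [[0.216, -0.976, -0.002], [-0.976, -0.216, -0.001], [0.0, 0.002, -1.0]]
wrist_force: [0.2, 0.5, 0.3]
gripper_width: 0.138
gripper_force: 0.0
```

```bash
python3 - <<'E'
from h import *
go(-32,-152,.06,-77.8)
m=camera_model('wrist')
im=capture('wrist')
print([proj(m,np.r_[o+rx*-.069+ry*-.154,.021]),proj(m,np.r_[o+rx*-.0324+ry*-.0995,.078])])
cv2.imwrite('pics/w1.png',im[:,:,::-1])
E
```

```text
t 3.225 rack [ -35.3 -152.6] tip 0.1499 th -77.55 tilt [-0.0015 -0.0008] F [0.22 0.46 0.33] w 0.13751307388824005
target [0.5015 0.1582 0.1297] local shift [-0.0006 -0.0034  0.0899] turn 0.0044
[array([365.19552044, 228.98785213]), array([318.92185793, 323.58805199])]
```

View pics/w1.png

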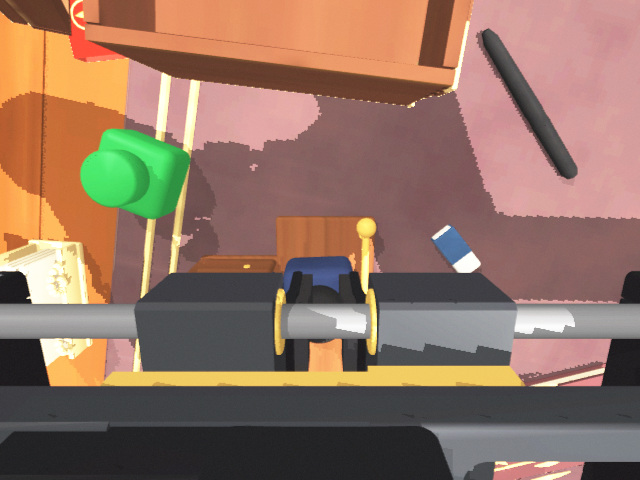

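The ball at (366,228) agrees with my projection, so the frame is good. Next I'll descend beside the bottle.

jog_arm:
  rows:
    - [[0, -0.0035, 0.018, 0], [0, 0, 0.018, 0], [0, 0, 0.018, 0], [0, 0, 0.018, 0], [0, 0, 0.018, 0], [0, 0, 0.016, 0.004], [0, 0, 0.012, 0], [0, 0, 0.007, 0], [0, 0, 0, 0]]

```text
time_s: 4.4
tcp_pos: [0.5022, 0.1579, 0.095]
ee_rot: [[0.211, -0.978, -0.0], [-0.978, -0.211, -0.0], [0.0, 0.001, -1.0]]
wrist_force: [-0.3, -0.5, 0.9]
gripper_width: 0.138
gripper_force: 0.0
```

```bash
python3 - <<'E'
from h import *
go(-32,11,.024,-77.8)
E
```

```text
t 4.4 rack [ -31.4 -152.5] tip 0.0253 th -77.83 tilt [-0.0005 -0.0004] F [-0.32 -0.53  0.93] w 0.13781101731864998
target [0.467  0.3176 0.0937] local shift [-0.1635  0.0007  0.0013] turn -0.0005
```

jog_arm:
  rows:
    - [[-0.004, 0, 0, 0], [-0.004, 0, 0, 0], [-0.003, 0, 0, 0], [-0.003, 0, 0, 0], [-0.003, 0, 0, 0], [-0.003, 0, 0, 0], [-0.003, 0, 0, 0], [-0.003, 0, 0, 0]]

```text
time_s: 5.4
tcp_pos: [0.4969, 0.1835, 0.0954]
ee_rot: [[0.21, -0.978, 0.0], [-0.978, -0.21, 0.0], [0.0, -0.0, -1.0]]
wrist_force: [0.4, -3.0, 1.3]
gripper_width: 0.137
gripper_force: 1.4
```

jog_arm:
  rows:
    - [[-0.004, 0, 0, 0], [-0.004, 0, 0, 0], [-0.004, 0, 0, 0], [-0.004, 0, 0, 0], [-0.004, 0, 0, 0], [-0.004, 0, 0, 0], [-0.004, 0, 0, 0], [-0.004, 0, 0, 0], [-0.004, 0, 0, 0], [-0.004, 0, 0, 0]]

```text
time_s: 6.65
tcp_pos: [0.4882, 0.2227, 0.0952]
ee_rot: [[0.21, -0.978, -0.0], [-0.978, -0.21, -0.0], [0.0, 0.0, -1.0]]
wrist_force: [0.7, -3.3, 2.5]
gripper_width: 0.137
gripper_force: 1.4
```

```bash
python3 - <<'E'
from h import *
go(-32,11,.024,-77.8)
a=capture('scene')[190:320,200:430]; 
cv2.imwrite('pics/s1.png',cv2.resize(a,None,fx=3.4,fy=3.4,interpolation=cv2.INTER_CUBIC)[:,:,::-1])
E
```

```text
t 6.65 rack [-31.3 -86.2] tip 0.0255 th -77.86 tilt [-0.0001 -0.0001] F [ 0.71 -3.32  2.49] w 0.13663780059334885
target [0.467  0.3176 0.0937] local shift [-0.0972  0.0008  0.0015] turn -0.001
```

View pics/s1.png

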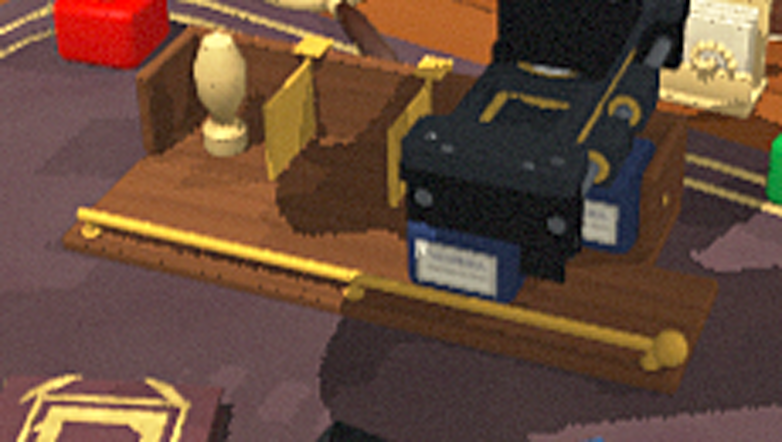

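The bottle is sliding upright and square behind the rail; in the crop its label is at (460,270) and the fingers at (545,270). Continuing with 97 mm to go.

jog_arm:
  rows:
    - [[-0.004, 0, 0, 0], [-0.004, 0, 0, 0], [-0.004, 0, 0, 0], [-0.004, 0, 0, 0], [-0.004, 0, 0, 0], [-0.004, 0, 0, 0], [-0.004, 0, 0, 0], [-0.004, 0, 0, 0], [-0.004, 0, 0, 0], [-0.004, 0, 0, 0], [-0.004, 0, 0, 0], [-0.004, 0, 0, 0]]

```text
time_s: 8.2
tcp_pos: [0.4782, 0.2697, 0.0952]
ee_rot: [[0.21, -0.978, -0.0], [-0.978, -0.21, -0.0], [0.0, 0.0, -1.0]]
wrist_force: [-0.2, -1.8, 1.2]
gripper_width: 0.138
gripper_force: 0.8
```

jog_arm:
  rows:
    - [[-0.004, 0, 0, 0], [-0.004, 0, 0, 0], [-0.004, 0, 0, 0], [-0.004, 0, 0, 0], [-0.004, 0, 0, 0], [-0.004, 0, 0, 0], [-0.004, 0, 0, 0], [-0.004, 0, 0, 0], [-0.004, 0, 0, 0], [-0.004, 0, 0, 0], [-0.003, 0, 0, 0], [-0.003, 0, 0, 0], [0, 0, 0, 0]]

```text
time_s: 9.82
tcp_pos: [0.4686, 0.3148, 0.0952]
ee_rot: [[0.211, -0.978, 0.0], [-0.978, -0.211, 0.001], [-0.0, -0.0, -1.0]]
wrist_force: [0.8, -0.9, -0.9]
gripper_width: 0.14
gripper_force: 0.0
```

```bash
python3 - <<'E'
from h import *
go(-32,11,.024,-77.8)
E
```

```text
t 9.825 rack [-31.1   8. ] tip 0.0255 th -77.84 tilt [0.0002 0.0006] F [ 0.77 -0.94 -0.86] w 0.1403924036979573
target [0.467  0.3176 0.0937] local shift [-0.003   0.0009  0.0015] turn -0.0008
```

jog_arm:
  rows:
    - [[0.01, 0, 0, 0], [0.005, 0, -0.005, 0], [0, 0, -0.03, 0], [0, 0, -0.03, 0], [0, 0, -0.03, 0], [-0.015, 0.025, 0, 0], [-0.02, 0.025, 0, 0], [-0.02, 0.025, 0, 0], [0, 0.014, 0, 0]]
  claw: 0.22

```text
time_s: 10.95
tcp_pos: [0.3723, 0.3351, 0.1908]
ee_rot: [[0.212, -0.977, 0.001], [-0.977, -0.212, 0.001], [-0.001, -0.001, -1.0]]
wrist_force: [-1.3, -0.3, -0.2]
gripper_width: 0.219
gripper_force: 0.0
```

jog_arm:
  rows:
    - [[0, 0, 0, -0.157], [0, 0, 0, -0.157], [0, 0, 0, -0.157], [0, 0, 0, -0.157], [0, 0, 0, -0.157], [0, 0, 0, -0.157], [0, 0, 0, -0.157], [0, 0, 0, -0.157], [0, 0, 0, -0.157], [0, 0, 0, -0.157], [0, 0, 0, 0]]

```text
time_s: 12.32
tcp_pos: [0.3734, 0.3341, 0.1904]
ee_rot: [[0.978, 0.207, 0.0], [0.207, -0.978, 0.0], [0.0, -0.0, -1.0]]
wrist_force: [0.6, 0.2, -0.1]
gripper_width: 0.22
gripper_force: 0.0
```

```bash
python3 - <<'E'
from h import *
go(-90,48,.030,12.2)
im=capture('top')[180:300,230:400,::-1]
cv2.imwrite('pics/t2.png',cv2.resize(im,None,fx=4.7,fy=4.7,interpolation=cv2.INTER_CUBIC))
E
```

```text
t 12.325 rack [-120.    46.9] tip 0.1207 th 11.95 tilt [0.0001 0.0001] F [ 0.59  0.23 -0.12] w 0.22003775252140062
target [0.4025 0.3415 0.0997] local shift [ 0.03   -0.0012  0.0907] turn -0.0044
```

View pics/t2.png

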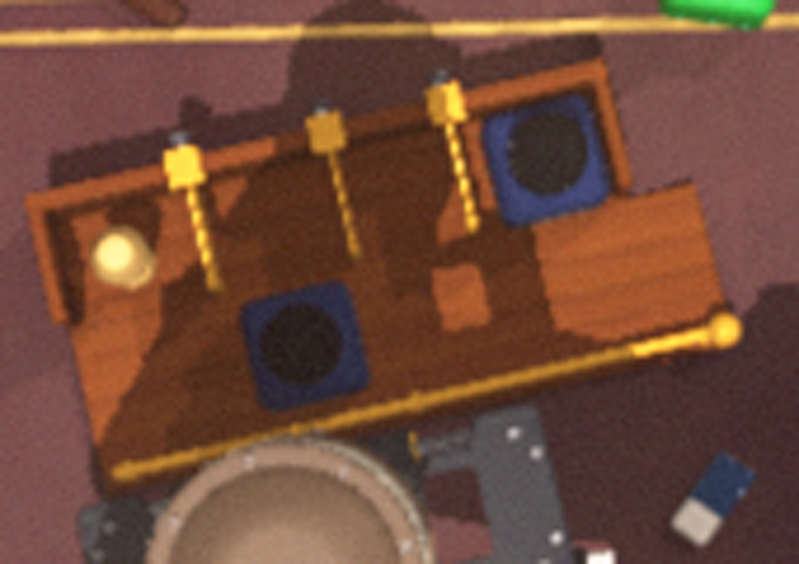

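The bottle stands in front of the third gap, with its cap at crop (301,343) and corners about (243,300), (348,281), (367,385) and (265,409). The dividers are unmoved.

```bash
python3 - <<'E'
from h import *
m=camera_model('top')
P=[]
for p in [(301,343,.078),(243,302,.052),(346,279,.052),(369,385,.052),(266,410,.052),(213,287,.056),(356,254,.056)]:
    q=ray(m,230+(p[0]+.5)/4.7-.5,180+(p[1]+.5)/4.7-.5,p[2])[:2]-o; P.append(np.array([q@rx,q@ry])*1e3); print(P[-1].round(1))
for i,j in[(2,1),(3,4)]: d=P[j]-P[i]; print(np.degrees(np.arctan2(-d[0],d[1])))
for i,j in[(4,1),(3,2)]: d=P[j]-P[i]; print(np.degrees(np.arctan2(d[1],d[0])))
E
```

```text
[-31.  47.]
[-4.  70.8]
[-4.7 20.3]
[-56.6  21.3]
[-56.8  71.9]
[ 6.  82.9]
[ 5.5 12.8]
-0.8450706029666748
0.21475243285388895
-1.1206279633242542
-1.0872923523733833
```

jog_arm:
  rows:
    - [[0.01, 0, 0, 0], [0.01, 0, 0.02, -0.002], [0.01, 0, 0.02, 0], [0, 0, 0.02, 0], [0, 0, 0.02, 0], [0, 0, 0.01, 0], [0, 0, 0, 0]]

```text
time_s: 13.25
tcp_pos: [0.4027, 0.3409, 0.0997]
ee_rot: [[0.977, 0.211, -0.001], [0.211, -0.977, -0.001], [-0.001, 0.001, -1.0]]
wrist_force: [1.1, 0.1, 0.1]
gripper_width: 0.222
gripper_force: 0.0
```

jog_arm:
  rows:
    - [[0.004, 0, 0, 0], [0.004, 0, 0, 0], [0.004, 0, 0, 0], [0.003, 0, 0, 0], [0.003, 0, 0, 0], [0.003, 0, 0, 0], [0.003, 0, 0, 0], [0.004, 0, 0, 0], [0.004, 0, 0, 0], [0.004, 0, 0, 0], [0.004, 0, 0, 0], [0.004, 0, 0, 0]]

```text
time_s: 14.75
tcp_pos: [0.4457, 0.3504, 0.1002]
ee_rot: [[0.977, 0.212, -0.0], [0.212, -0.977, -0.0], [-0.0, 0.0, -1.0]]
wrist_force: [-2.0, -0.7, 2.0]
gripper_width: 0.22
gripper_force: 1.1
```

```bash
python3 - <<'E'
from h import *
go(-4.5,47,.030,12.1)
E
```

```text
t 14.75 rack [-45.9  47.6] tip 0.0305 th 12.21 tilt [-0.0001 -0.0001] F [-2.05 -0.71  1.99] w 0.22038114524934688
target [0.4863 0.3586 0.0997] local shift [0.0414 0.0006 0.0005] turn 0.002
```

jog_arm:
  rows:
    - [[0.004, 0, 0, 0], [0.004, 0, 0, 0], [0.004, 0, 0, 0], [0.004, 0, 0, 0], [0.004, 0, 0, 0], [0.004, 0, 0, 0], [0.004, 0, 0, 0], [0.004, 0, 0, 0]]

```text
time_s: 15.75
tcp_pos: [0.477, 0.3572, 0.1002]
ee_rot: [[0.977, 0.212, -0.0], [0.212, -0.977, -0.0], [-0.0, 0.0, -1.0]]
wrist_force: [-0.5, -0.1, 0.1]
gripper_width: 0.216
gripper_force: 0.6
```

jog_arm:
  rows:
    - [[0.002, 0, 0, 0], [0.001, 0, 0, 0], [0.001, 0, 0, 0]]

```text
time_s: 16.12
tcp_pos: [0.4807, 0.358, 0.1003]
ee_rot: [[0.977, 0.212, -0.0], [0.212, -0.977, -0.0], [-0.0, 0.0, -1.0]]
wrist_force: [-1.5, -0.9, 0.2]
gripper_width: 0.219
gripper_force: 0.6
```

jog_arm:
  rows:
    - [[0.001, 0, 0, 0], [0.001, 0, 0, 0]]

```text
time_s: 16.38
tcp_pos: [0.4826, 0.3584, 0.1003]
ee_rot: [[0.977, 0.212, -0.0], [0.212, -0.977, -0.0], [-0.0, 0.0, -1.0]]
wrist_force: [-1.6, -0.1, 0.6]
gripper_width: 0.223
gripper_force: 0.6
```

```bash
python3 - <<'E'
from h import *
go(-4.5,47,.030,12.1)
E
```

```text
t 16.375 rack [-8.1 47.6] tip 0.0306 th 12.22 tilt [-0. -0.] F [-1.57 -0.06  0.64] w 0.22344691185506688
target [0.4863 0.3586 0.0997] local shift [0.0036 0.0006 0.0006] turn 0.0021
```

jog_arm:
  rows:
    - [[0.001, 0, 0, 0], [0.001, 0, 0, 0], [0, 0, 0, 0]]

```text
time_s: 16.75
tcp_pos: [0.4847, 0.3589, 0.1002]
ee_rot: [[0.977, 0.212, 0.0], [0.212, -0.977, 0.0], [0.0, -0.0, -1.0]]
wrist_force: [-1.3, -0.5, -0.6]
gripper_width: 0.219
gripper_force: 0.4
```

jog_arm:
  rows:
    - [[0.001, 0, 0, 0], [0, 0, 0, 0]]

```text
time_s: 17.0
tcp_pos: [0.4856, 0.3591, 0.1003]
ee_rot: [[0.977, 0.212, 0.0], [0.212, -0.977, 0.0], [0.0, -0.0, -1.0]]
wrist_force: [-0.6, -0.4, 0.1]
gripper_width: 0.223
gripper_force: 0.4
```

jog_arm:
  rows:
    - [[0.0005, 0, 0, 0], [0, 0, 0, 0]]

```text
time_s: 17.25
tcp_pos: [0.4859, 0.3591, 0.1002]
ee_rot: [[0.977, 0.212, -0.0], [0.212, -0.977, -0.0], [-0.0, 0.0, -1.0]]
wrist_force: [-0.9, -0.5, -0.5]
gripper_width: 0.216
gripper_force: 0.7
```

jog_arm:
  rows:
    - [[0.0005, 0, 0, 0], [0.0005, 0, 0, 0]]

```text
time_s: 17.5
tcp_pos: [0.4863, 0.359, 0.1]
ee_rot: [[0.977, 0.212, -0.002], [0.212, -0.977, -0.001], [-0.002, 0.001, -1.0]]
wrist_force: [-5.2, 0.3, 0.9]
gripper_width: 0.222
gripper_force: 2.6
```

jog_arm:
  rows:
    - [[0.0005, 0, 0, 0], [0, 0, 0, 0]]

```text
time_s: 17.75
tcp_pos: [0.4863, 0.359, 0.0999]
ee_rot: [[0.977, 0.212, -0.003], [0.212, -0.977, -0.002], [-0.003, 0.001, -1.0]]
wrist_force: [-5.9, 0.3, 1.5]
gripper_width: 0.22
gripper_force: 2.9
```

jog_arm:
  rows:
    - [[0.0005, 0, 0, 0], [0, 0, 0, 0]]

```text
time_s: 18.0
tcp_pos: [0.4865, 0.3589, 0.0998]
ee_rot: [[0.977, 0.212, -0.003], [0.212, -0.977, -0.002], [-0.004, 0.002, -1.0]]
wrist_force: [-8.4, -1.0, 1.9]
gripper_width: 0.22
gripper_force: 3.5
```

jog_arm:
  rows:
    - [[-0.003, 0, 0, 0], [-0.01, 0, 0, 0], [-0.02, 0, 0, 0], [-0.02, 0, 0, 0], [-0.02, 0, -0.01, 0], [-0.02, 0, -0.03, 0], [-0.02, 0, -0.03, 0], [-0.03, 0, -0.02, 0], [-0.02, 0, 0, 0], [0, 0, 0, 0]]

```text
time_s: 19.25
tcp_pos: [0.3279, 0.3249, 0.1911]
ee_rot: [[0.977, 0.213, 0.001], [0.213, -0.977, 0.002], [0.002, -0.002, -1.0]]
wrist_force: [0.3, -0.4, 0.5]
gripper_width: 0.216
gripper_force: 0.0
```

```bash
python3 - <<'E'
from h import *
go(-4.5,47,.030,12.1)
im=capture('top')[180:300,230:400,::-1]
a=cv2.resize(im,(800,564),interpolation=cv2.INTER_CUBIC)[0:430,0:640]
cv2.imwrite('pics/t3.png',cv2.resize(im,None,fx=4.7,fy=4.7,interpolation=cv2.INTER_CUBIC))
E
```

```text
t 19.25 rack [-166.4   47.6] tip 0.1214 th 12.31 tilt [0.0011 0.002 ] F [ 0.25 -0.37  0.46] w 0.21578320257001457
target [0.4863 0.3586 0.0997] local shift [0.1618 0.0011 0.0916] turn 0.0036
```

View pics/t3.png

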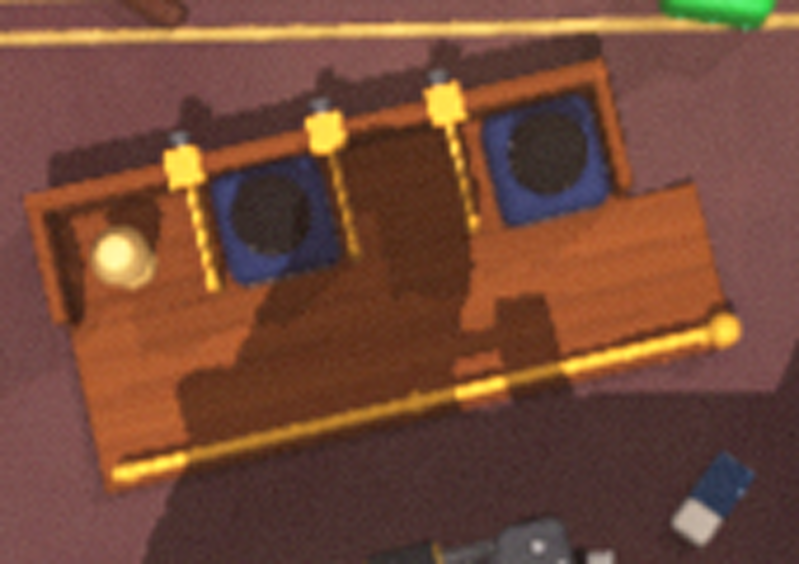

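The bottle sits square against the board in the third gap, with its cap at crop (270,214). The dividers at (213,289), (356,254) and (474,227) have not moved, and the hand is clear.

```bash
python3 -c "
from station import *
print(finish_job())"
```

```text
the job is handed in; nothing more can be done
None
```

The blue ink bottle was pushed along the ledge and into the third gap from the brass ball, upright and square against the back board; no dividers moved, the hand is clear, and the job was handed in at about 19 s.

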